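# Dock the jar caddy that fits the studs

### The job

Slide the yellow safety tab outward and swing the red quake bar up so that it stands open; then choose the jar caddy whose slots match the three studs of the plate in the dock, and slide it along the plank, never lifting or tipping it, fully home on the studs. Another caddy may be in the way and may be slid aside, also without lifting or tipping it; leave the measuring cup, colander and spatula where they are.

Things in the scene. Friction and masses are not known exactly. Their poses are not given: they have to be found in the camera images.
- dock: dock fixed to the plank: two slippery white nylon guide rails 16 mm high, inner faces at y = +-52 mm, from x = -10 to 55 mm, flaring 25 degrees outward down to x = -55 mm (146 mm apart there). Origin on the plank, exactly where a caddy's origin stands when fully home; x is the way a caddy is slid in (roughly away from the robot), y left. Hinge posts 54 mm high at x = 10, y = +-115 mm.
- quake_bar (a joint): angle (rad) of the red quake bar, a U-shaped bail of 12 mm rod; arms at dock y = +-100 mm, hinged at dock x = 10 mm, height 45 mm; 0 = lying level across the mouth, stopping a caddy's jar; pi/2 = upright; stop 1.9. Grows as the crossbar is lifted up and over, away from the robot (radius 110 mm). Takes 2 to 4 N there, stays where left. Cannot rise while the yellow tab covers its right arm.
- bar_mid (a point): middle of the red bar's crossbar (200 mm long, 12 mm thick, along the dock's y); when down, at dock x = -100, y = 0 mm, 45 mm above the plank
- safety_tab (a joint): travel (m) of the yellow safety tab: 0 = in, its tongue over the red bar's right arm; slides level along the dock's -y (right, outward) to its stop at 0.035; bar free from 0.02. Takes about 2 N, stays where left. It rides on a bracket 52 mm high at dock x = -75 to -45, y = -146 to -112 mm.
- tab_knob (a point): centre of the top of the yellow tab's upright knob, 95 mm above the plank (22 mm along dock x, 16 mm along dock y, 34 mm tall on the tongue, whose top is at 61 mm); tab fully in: dock x = -60, y = -104 mm
- plate_a: steel stud plate 40 x 88 x 3 mm screwed to the plank, three upright brass studs 9 mm across, tops at 25 mm, in a row on its y axis at y = -34, 0 and +34 mm. Origin: centre of its underside, axes as the dock's. One of the plates a, b, c is in the dock (14.5 mm beyond the dock origin along dock x); the other two are spares outside the rails, 85 mm beyond the dock origin: ignore them.
- plate_b: stud plate like plate_a, but with studs at y = -34, -15 and +34 mm (middle one nearer the right)
- plate_c: stud plate like plate_a, but with studs at y = -34, +15 and +34 mm (middle one nearer the left)
- caddy_a: blue jar caddy 100 x 100 mm, 63 mm high over the white lid of its fixed, empty 50 mm jar; 0.25 to 0.5 kg. Origin: footprint centre, on the plank; x to the slotted leading edge, which starts turned roughly away from the robot. Slots 14 mm wide, open at x = 50, ending at x = 10 mm, centred at y = -34, 0 and +34 mm, in the flange 5 to 11 mm above the plank. See point rear_a for its walls.
- caddy_b: caddy like caddy_a, with brown balls in its jar, but with slots at y = -34, -15 and +34 mm (middle one nearer its right, seen along x)
- caddy_c: caddy like caddy_a, with tan balls in its jar, but with slots at y = -34, +15 and +34 mm (middle one nearer its left, seen along x)
- rear_a (a point): middle of the upper edge of caddy_a's rear wall (x = -50, z = 40 mm in its frame). All caddies have plain walls 4 mm thick and 40 mm high over the whole of both sides (outer faces y = +-50 mm) and the rear (outer face x = -50 mm); the front is open. They slide on the plank under a push of about 1 to 6 N.
- measuring_cup: yellow plastic measuring cup, 76 mm across, 75 mm high, handle at its +y; origin: centre of its underside. Leave alone.
- colander: small stainless steel colander, 144 mm across (176 mm over the ears on its y axis), 65 mm high; origin: centre of its underside. Leave alone.
- spatula: blue silicone spatula, 260 mm long, lying on the plank by the left side rail; handle to its -x. Leave alone.

How it is judged:
On the way, in this order (a step that is already met when the one before it is completed fails the run):
1. the yellow safety tab is slid outward clear of the bar (at least 20 mm) (value of joint safety_tab above 0.02 m), for 0.1 s.
2. the red bar is swung up to about upright (at least 1.35 rad) (value of joint quake_bar above 1.35 rad), for 0.2 s.
At the end, for the whole second after the job is handed in: The caddy whose slot pattern is that of the plate in the dock stands flat and at rest, fully home on the studs (within 5 mm along the slots, 6 mm sideways, 0.08 rad), and the red bar stands open (over 1.3 rad) (value of joint quake_bar above 1.3 rad and ((horizontal distance between plate_a and dock below 0.04 m and x of caddy_a in the frame of plate_a between -0.0195 and -0.0105 m and y of caddy_a in the frame of plate_a between -0.006 and 0.006 m and angle between the x axis of caddy_a and the x axis of dock, either way round below 0.08 rad and angle between caddy_a's own z axis and vertical below 0.05 rad and height (world z) of caddy_a below 0.004 m and linear speed of caddy_a below 0.01 m/s) or (horizontal distance between plate_b and dock below 0.04 m and x of caddy_b in the frame of plate_b between -0.0195 and -0.0105 m and y of caddy_b in the frame of plate_b between -0.006 and 0.006 m and angle between the x axis of caddy_b and the x axis of dock, either way round below 0.08 rad and angle between caddy_b's own z axis and vertical below 0.05 rad and height (world z) of caddy_b below 0.004 m and linear speed of caddy_b below 0.01 m/s) or (horizontal distance between plate_c and dock below 0.04 m and x of caddy_c in the frame of plate_c between -0.0195 and -0.0105 m and y of caddy_c in the frame of plate_c between -0.006 and 0.006 m and angle between the x axis of caddy_c and the x axis of dock, either way round below 0.08 rad and angle between caddy_c's own z axis and vertical below 0.05 rad and height (world z) of caddy_c below 0.004 m and linear speed of caddy_c below 0.01 m/s))); the robot touches nothing.
It fails at once if the measuring cup, colander or spatula is moved more than 30 mm (distance of any of measuring_cup, colander, spatula from where it was at the start of the episode above 0.03 m).
It fails at once if a caddy is lifted off the plank by more than 15 mm or tipped by more than 0.3 rad (height (world z) of any of caddy_a, caddy_b, caddy_c above 0.015 m or angle between any of caddy_a, caddy_b, caddy_c's own z axis and vertical above 0.3 rad).
It also fails if it takes over 72 s, if anything falls off the work surface, if the arm or the gripper's body presses on something with over 40 N, if the wrist force passes 120 N, or if a joint passes its speed limit or range.

### The arm

A 7-joint arm with a two-finger parallel gripper is mounted at the origin on the work surface. World frame = base frame: x ahead of the robot, y to its left, z up, the work surface at z = 0. Lengths are in m, angles in rad, forces in N, time in s.
With the tool pointing down it reaches from about 0.425 to 0.925 m from the base axis. Payload 6.8 kg.
Tool frame: the origin (TCP) lies midway between the tips of the shut fingers; the grasp point (between the pads) lies 19 mm behind it; z points along the fingers, y is the line along which they close (so a half turn about z gives the same grasp; the last joint's range is limited). The gripper opens to 85 mm and grips with 20 to 120 N. Pads are 22 mm wide; open, the fingers measure 114 mm over their backs; the gripper's body (76 mm by 85 mm) begins 54 mm behind the grasp point. The pads swing forward as they close: fully open they stand 13 mm farther back than shut.
Start: joints at [-0.108, 0.477, 0.022, 1.555, -0.011, 1.109, -0.083], TCP at [0.675, 0, 0.231] pointing down, gripper open.
Joint ranges: [-2.96, 2.96], [-0.34, 2.1], [-1.41, 1.46], [0.24, 2.44], [-1.37, 4.51], [0.17, 1.92], [-2.96, 2.96]. Speed limits (rad/s): [2.39, 2.39, 3.14, 3.14, 3.14, 3.14, 3.14].

### API

Orientations are given as a unit quaternion [w, x, y, z].
In Python, from station import bot gives the robot as it stands.
- The arm moves only by the tool jog_arm, never from a script. Its argument "rows" is a list of rows, each an object of numbers: "fingers": the finger opening in mm, from 0 to 85.4; "x", "y", "z": the shift along the tool's x, y, z in mm; "ax", "ay", "az": the turn, a rotation vector about the tool's x, y, z in degrees. A call has exactly 8 rows; each row shifts and turns the commanded pose from where the row before left it, along the tool's axes as they then stand; what a row does not reach is not made up. A row lasts 1/10 s, in which the tool goes at most 50 mm and 8.59 degrees, less where a joint would pass 70% of its speed; a pose out of reach is approached as far as the arm can. A call with a gripper value outside its range is refused whole. The fingers move at their own pace and stop on an object; "force" is the grip in N (left out, the last holds). Time passes only in rows, so rows that do not move let the fingers close, or fill a call up. It gives the time, the measured TCP pose, the force, the opening and the grip force at its end, in the units of the state.
- bot.get_obs(): the state, without advancing time (a new reading comes with each control period).
- bot.read_camera(name): name is "scene" or "side" or "wrist"; returns a dict with "pixels" (384x512x3 uint8, red, green, blue), "vertical_fov" (degrees; the focal length in pixels is half the picture's height over the tangent of half this angle, whatever the lens; pixels are square), "cx", "cy" (the principal point, pixels), "world_from_camera" (4x4, takes a point from camera to world coordinates). Camera axes: x right, y down, z forward; pixel columns grow to the right and rows downward; lengths in m; the calibration is good to about 2 mm. The wrist camera is an equidistant fisheye: a pixel r from the principal point sees the ray r / f radians off the axis. A picture is of the moment at which its call begins. There is no depth.
- bot.hand_in(): hands the job in; it is judged then, once.
The state is a dict: "t": time; "q": joint angles; "joint_vel": joint speeds; "joint_torque": joint torques, N m; "eef_pos": TCP position; "tool_rot": TCP orientation; "contact_force": force on the tool from outside, world axes, zero at the start; "torque": the same for the moment, N m; "gripper_width": opening from 0.0 (shut) to 1.0 (fully open); "grasp_force": force on a finger pad.
Only numpy, scipy, OpenCV 4.12 (cv2) and the standard library are available. Lean on these libraries where they do the work, as an engineer would, in place of code of your own. Each camera call takes 0.05 s, during which the arm holds its last target. There are 200 camera calls.

## Working session

There is one attempt and no reset: what is moved stays moved. The work goes in short steps, Python scripts to look and compute and a tool call to move; the robot and the scene stay as the last step left them, time stands still between calls to the robot, and variables do not carry over. Pictures are saved under pics/ and viewed, at most 10 in all, crops included, and the job is handed in when it is done.

Besides the shell and the picture viewer there is one more tool, called as a command line: name --argument value ..., lists and objects as JSON in quotes. jog_arm: Moves the arm, as the interface text tells. Its arguments: {"type":"object","properties":{"rows":{"type":"array","items":{"type":"object","properties":{"fingers":{"type":"number"},"x":{"type":"number"},"y":{"type":"number"},"z":{"type":"number"},"ax":{"type":"number"},"ay":{"type":"number"},"az":{"type":"number"}}}},"force":{"type":"number"}},"required":["rows"]}

```bash
ls; mkdir -p pics
python3 - <<'E'
from station import bot
import cv2,json,pickle
o=bot.get_obs();print(o['t'],o['eef_pos'],o['tool_rot'])
for n in("scene","side","wrist"):
    c=bot.read_camera(n);pickle.dump(c,open(f'pics/{n}0.pkl','wb'));print(n,c['vertical_fov'],c['cx'],c['cy'],c['world_from_camera'])
    cv2.imwrite(f'pics/{n}0.png',cv2.resize(c['pixels'][:,:,::-1],(800,600),interpolation=cv2.INTER_CUBIC))
E
```

```text
pics
0.0 [ 6.74396819e-01 -4.46147604e-06  2.30281470e-01] [-6.11862376e-04  7.07100017e-01  7.07112905e-01 -7.29475052e-04]
scene 45.966989498307264 254.37034307780965 191.59198476627193 [[ 0.1727292   0.852874   -0.49271754  1.23034919]
 [ 0.98495742 -0.15202426  0.08214315 -0.00771911]
 [-0.00484726 -0.49949432 -0.8663036   1.18594597]
 [ 0.          0.          0.          1.        ]]
side 52.96100229845748 261.7074754451557 188.42711607270473 [[-0.75932746 -0.40420087  0.50994457 -0.10591661]
 [-0.65069143  0.46595008 -0.59957584  0.93191237]
 [ 0.00474036 -0.78709096 -0.61681874  0.91748248]
 [ 0.          0.          0.          1.        ]]
wrist 65.70646984690485 256.3024020040401 186.4424633996685 [[ 9.99998862e-01  2.78045114e-04 -1.48298293e-03  6.75913510e-01]
 [-1.58755108e-04 -9.58028689e-01 -2.86672297e-01  7.23651510e-02]
 [-1.50044802e-03  2.86672206e-01 -9.58027554e-01  3.72862153e-01]
 [ 0.00000000e+00  0.00000000e+00  0.00000000e+00  1.00000000e+00]]
```

View pics/scene0.png

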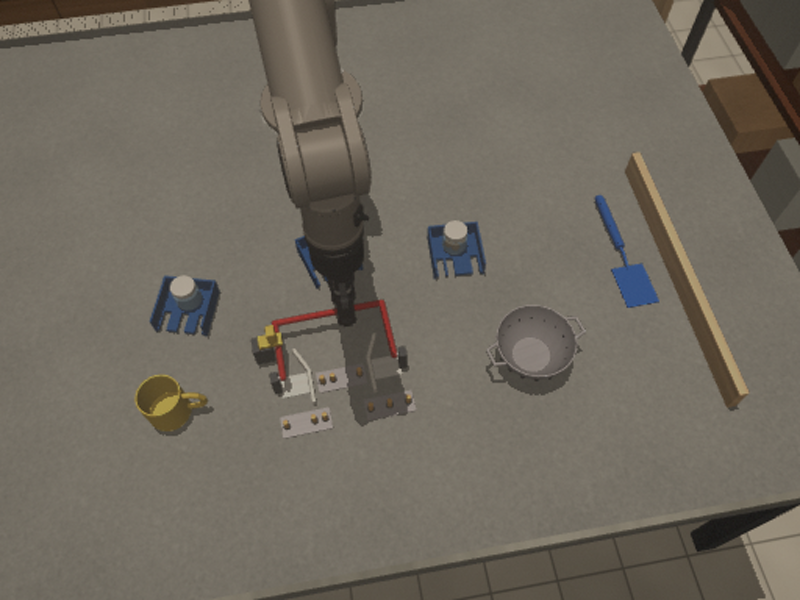

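View pics/wrist0.png

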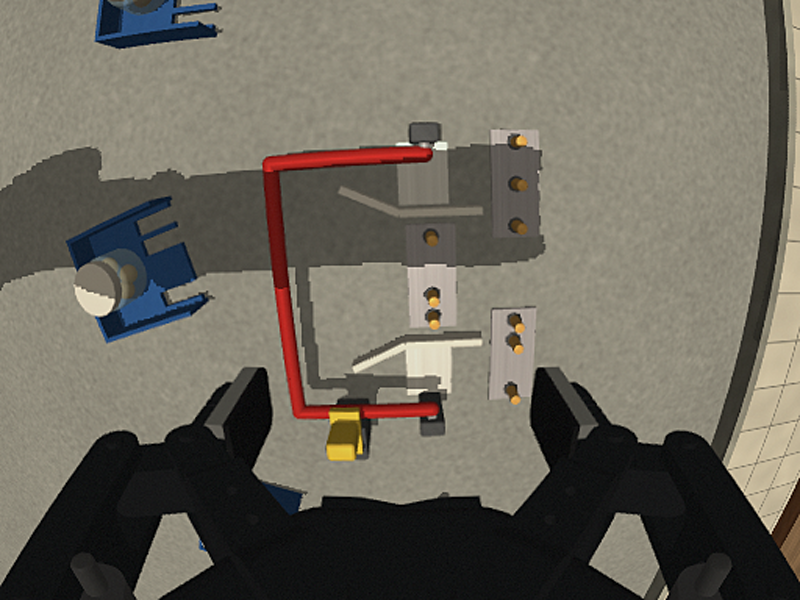

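View pics/side0.png

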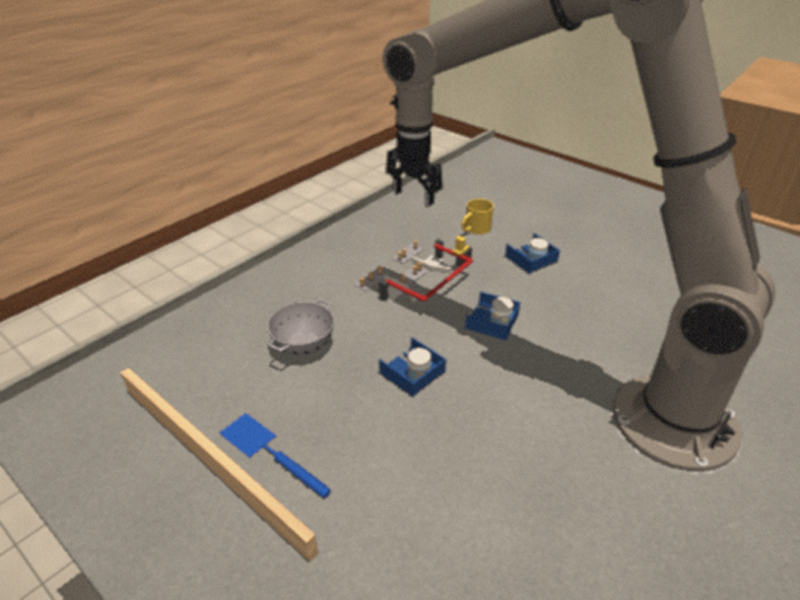

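The wrist picture shows the dock plate studs at (431,237), (433,296) and (433,317), so the middle one is nearer the right (−y): this is plate_b. The middle caddy at (130,280) has its middle slot nearer the left, which makes it caddy_c, and the bar crossbar runs (268,163) to (299,410). The yellow knob is at about (343,445). In the scene picture the other caddies are at (185,300) and (455,245). I'll enlarge those next.

```bash
cat > h.py <<'E'
import numpy as np,cv2,pickle
def ray(c,u,v):
    f=192/np.tan(np.radians(c['vertical_fov'])/2);d=np.array([u-c['cx'],v-c['cy']])/f
    if c.get('fish'):
        r=np.hypot(*d);k=np.array([*(d/r*np.sin(r)),np.cos(r)])
    else:k=np.array([*d,1.])
    M=c['world_from_camera'];k=M[:3,:3]@k
    return M[:3,3],k/np.linalg.norm(k)
def at(c,u,v,z):
    o,k=ray(c,u,v);return o+k*(z-o[2])/k[2]
def tri(rs):
    A=[np.eye(3)-np.outer(k,k) for o,k in rs];return np.linalg.solve(sum(A),sum(a@o for a,(o,k) in zip(A,rs)))
def load(n):
    c=pickle.load(open(f'pics/{n}.pkl','rb'));c['fish']=n.startswith('wrist');return c
def grab(n,tag):
    from station import bot
    c=bot.read_camera(n);pickle.dump(c,open(f'pics/{n}{tag}.pkl','wb'));return load(n+tag)
E
python3 - <<'E'
from h import *
c=load('scene0');p=c['pixels'][:,:,::-1]
a=cv2.resize(p[165:225,85:151],(396,360),interpolation=3);b=cv2.resize(p[130:190,260:326],(396,360),interpolation=3)
cv2.imwrite('pics/crop.png',np.hstack([a,b]))
w=load('wrist0');s=.64
for n,u,v,z in [('barL',270,163,.045),('barR',299,410,.045),('studL',432,237,.025),('studm',433,295,.025),('studR',433,316,.025),('hL',427,154,.045),('hR',433,410,.045),('knob',343,447,.095),('railLstart',398,211,.016),('railLend',482,210,.016),('railRs',406,337,.016),('railRe',481,336,.016),('cC rearL',68,241,.04),('cC rearR',107,341,.04),('lidC',96,289,.063),('frontL tip',171,199,.04),('frontRtip',210,297,.04)]:
    print(n,at(w,u*s,v*s,z).round(4))
for n,u,v,z in [('knob',268,332,.095),('barL',382,304,.045),('barR',274,323,.045),('lid1',183,286,.063),('lid2',455,230,.063),('rl1',167,277,.04),('rr1',217,280,.04),('rl2',429,229,.04),('rr2',478,224,.04)]:
    print('S',n,at(c,u*s,v*s,z).round(4))
E
```

```text
barL [0.5821 0.07   0.045 ]
barR [ 0.5909 -0.1289  0.045 ]
studL [0.6993 0.0113 0.025 ]
studm [ 0.7009 -0.0347  0.025 ]
studR [ 0.7013 -0.0522  0.025 ]
hL [0.6939 0.074  0.045 ]
hR [ 0.702  -0.1271  0.045 ]
knob [ 0.6336 -0.1292  0.095 ]
railLstart [0.6735 0.0301 0.016 ]
railLend [0.7387 0.0315 0.016 ]
railRs [ 0.6799 -0.0739  0.016 ]
railRe [ 0.7427 -0.0734  0.016 ]
cC rearL [0.3829 0.0189 0.04  ]
cC rearR [ 0.4098 -0.0743  0.04  ]
lidC [ 0.4269 -0.0185  0.063 ]
frontL tip [0.4971 0.0476 0.04  ]
frontRtip [ 0.5237 -0.032   0.04  ]
S knob [ 0.6348 -0.1368  0.095 ]
S barL [0.5862 0.0705 0.045 ]
S barR [ 0.591  -0.1304  0.045 ]
S lid1 [ 0.4936 -0.2881  0.063 ]
S lid2 [0.4582 0.2356 0.063 ]
S rl1 [ 0.4529 -0.3235  0.04  ]
S rr1 [ 0.4764 -0.2298  0.04  ]
S rl2 [0.4309 0.1904 0.04  ]
S rr2 [0.4361 0.2888 0.04  ]
```

View pics/crop.png

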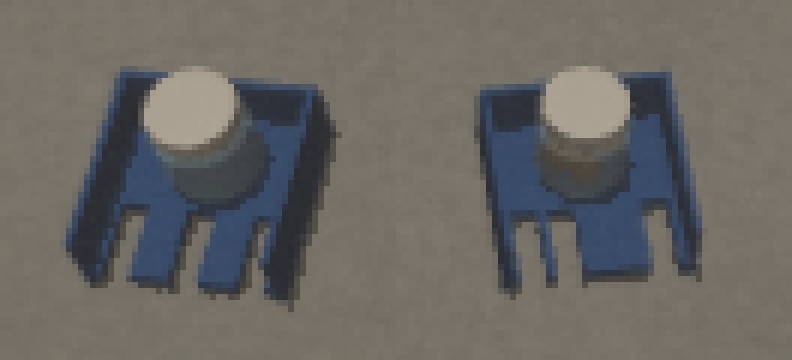

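In the crops, the left caddy (scene 185,300) has symmetric slots and a grey jar, so it is caddy_a. The right caddy (scene 455,245) has its middle slot nearer its right and brown balls in the jar, so it is caddy_b, the one to use. The dock is at about (0.686, −0.021) with yaw about 0.038. I'll start with the tab.

jog_arm --rows '[{"az": -2.2, "fingers": 0}, {"x": -14, "y": -7, "z": 14, "fingers": 0}, {"x": -14, "y": -7, "z": 14, "fingers": 0}, {"x": -14, "y": -7, "z": 14, "fingers": 0}, {"x": -13, "y": -7, "z": 14, "fingers": 0}, {"x": -13, "y": -7, "z": 14, "fingers": 0}, {"x": -13, "y": -7, "z": 15, "fingers": 0}, {"x": -13, "y": -7, "z": 15, "fingers": 0}]' --force 30

```text
invalid input
```

Run:
```python
from h import *
c=grab('wrist','1');cv2.imwrite('pics/wrist1.png',cv2.resize(c['pixels'][:,:,::-1],(800,600),interpolation=3))
```

```text
(no output)
```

View pics/wrist1.png

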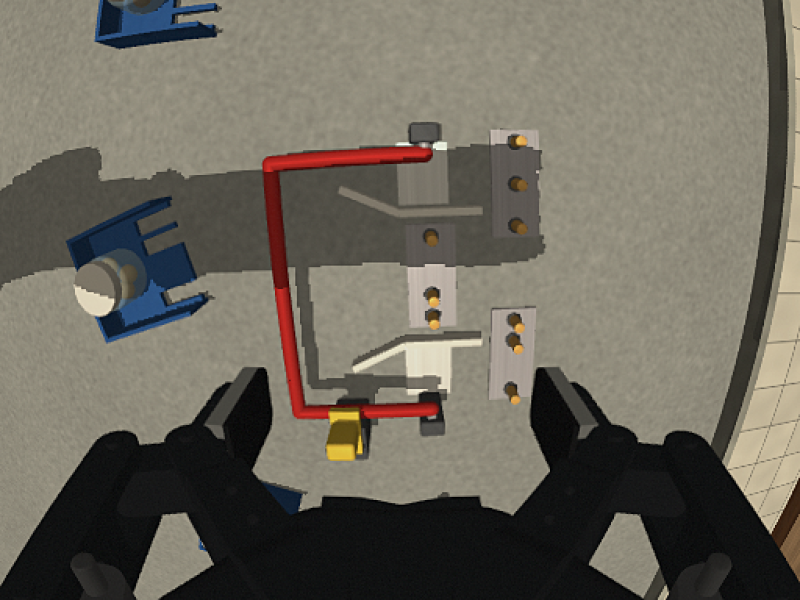

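The picture is unchanged because the move was refused. I'll give every key in each row.

jog_arm --rows '[{"x": 0, "y": 0, "z": 0, "ax": 0, "ay": 0, "az": -2.2, "fingers": 0}, {"x": -14, "y": -7, "z": 14, "ax": 0, "ay": 0, "az": 0, "fingers": 0}, {"x": -14, "y": -7, "z": 14, "ax": 0, "ay": 0, "az": 0, "fingers": 0}, {"x": -14, "y": -7, "z": 14, "ax": 0, "ay": 0, "az": 0, "fingers": 0}, {"x": -13, "y": -7, "z": 14, "ax": 0, "ay": 0, "az": 0, "fingers": 0}, {"x": -13, "y": -7, "z": 14, "ax": 0, "ay": 0, "az": 0, "fingers": 0}, {"x": -13, "y": -7, "z": 15, "ax": 0, "ay": 0, "az": 0, "fingers": 0}, {"x": -13, "y": -7, "z": 15, "ax": 0, "ay": 0, "az": 0, "fingers": 0}]' --force 30

```text
t: 1.0
eef_pos: [0.6293, -0.0963, 0.1306]
tool_rot: [-0.0, 0.693, 0.721, -0.0]
contact_force: [-0.4, -0.1, 1.2]
gripper_width: 0.003
grasp_force: 0.0
```

jog_arm --rows '[{"x": 0, "y": 2, "z": 15, "ax": 0, "ay": 0, "az": 0, "fingers": 0}, {"x": 0, "y": 0, "z": 15, "ax": 0, "ay": 0, "az": 0, "fingers": 0}, {"x": 0, "y": 0, "z": 15, "ax": 0, "ay": 0, "az": 0, "fingers": 0}, {"x": 0, "y": 0, "z": 14, "ax": 0, "ay": 0, "az": 0, "fingers": 0}, {"x": -7, "y": 0, "z": 0, "ax": 0, "ay": 0, "az": 0, "fingers": 0}, {"x": -7, "y": 0, "z": 0, "ax": 0, "ay": 0, "az": 0, "fingers": 0}, {"x": -7, "y": 0, "z": 0, "ax": 0, "ay": 0, "az": 0, "fingers": 0}, {"x": -7, "y": 0, "z": 0, "ax": 0, "ay": 0, "az": 0, "fingers": 0}]'

```text
t: 1.8
eef_pos: [0.6333, -0.124, 0.073]
tool_rot: [0.0, 0.693, 0.72, 0.001]
contact_force: [0.2, 1.3, -1.2]
gripper_width: -0.001
grasp_force: 1.1
```

jog_arm --rows '[{"x": -5, "y": 0, "z": 0, "ax": 0, "ay": 0, "az": 0, "fingers": 0}, {"x": -5, "y": 0, "z": 0, "ax": 0, "ay": 0, "az": 0, "fingers": 0}, {"x": -3, "y": 0, "z": 0, "ax": 0, "ay": 0, "az": 0, "fingers": 0}, {"x": 0, "y": 0, "z": 0, "ax": 0, "ay": 0, "az": 0, "fingers": 0}, {"x": 0, "y": 0, "z": 0, "ax": 0, "ay": 0, "az": 0, "fingers": 0}, {"x": 0, "y": 0, "z": 0, "ax": 0, "ay": 0, "az": 0, "fingers": 0}, {"x": 0, "y": 0, "z": 0, "ax": 0, "ay": 0, "az": 0, "fingers": 0}, {"x": 0, "y": 0, "z": 0, "ax": 0, "ay": 0, "az": 0, "fingers": 0}]'

```text
t: 2.6
eef_pos: [0.6331, -0.1367, 0.0722]
tool_rot: [-0.0, 0.693, 0.721, -0.0]
contact_force: [-0.2, 0.0, -0.2]
gripper_width: 0.004
grasp_force: 0.0
```

Run:
```python
from h import *
c=grab('scene','2');a=load('scene0')
for d in(a,c):
    p=d['pixels'].astype(int);m=(p[:,:,0]>110)&(p[:,:,1]>90)&(p[:,:,2]<70);m[:190]=0;m[235:]=0;m[:,:155]=0;m[:,186:]=0
    y,x=np.nonzero(m);print(len(x),x.mean(),y.mean(),at(d,x.mean(),y.min()+2,.095))
```

```text
30 173.3 216.0 [ 0.62810071 -0.13141811  0.095     ]
14 162.0 216.35714285714286 [ 0.62884759 -0.16216421  0.095     ]
```

jog_arm --rows '[{"x": 0, "y": 0, "z": -25, "ax": 0, "ay": 0, "az": 0, "fingers": 0}, {"x": 0, "y": 0, "z": -25, "ax": 0, "ay": 0, "az": 0, "fingers": 0}, {"x": 20, "y": -7, "z": 0, "ax": 0, "ay": 0, "az": 0, "fingers": 40}, {"x": 20, "y": -7, "z": 0, "ax": 0, "ay": 0, "az": 0, "fingers": 40}, {"x": 20, "y": -7, "z": 0, "ax": 0, "ay": 0, "az": 0, "fingers": 40}, {"x": 20, "y": -7, "z": 0, "ax": 0, "ay": 0, "az": 0, "fingers": 40}, {"x": 20, "y": -7, "z": 0, "ax": 0, "ay": 0, "az": 0, "fingers": 40}, {"x": 13, "y": -7, "z": 0, "ax": 0, "ay": 0, "az": 0, "fingers": 40}]'

```text
t: 3.45
eef_pos: [0.5865, -0.0236, 0.1224]
tool_rot: [-0.0, 0.693, 0.721, 0.0]
contact_force: [0.7, 0.1, 0.8]
gripper_width: 0.462
grasp_force: 0.0
```

Run:
```python
from h import *
from station import bot
o=bot.get_obs();print(o['eef_pos'],o['gripper_width'])
for n in('wrist','side'):
    c=grab(n,'3');p=c['pixels'].astype(int);m=((p[:,:,0]>70)&(p[:,:,1]<45)&(p[:,:,2]<50)).astype('uint8')
    y,x=np.nonzero(m);print(n,len(x),x.min(),x.max(),y.min(),y.max())
    cv2.imwrite(f'pics/{n}3.png',c['pixels'][:,:,::-1])
a=cv2.imread('pics/wrist3.png');b=cv2.resize(cv2.imread('pics/side3.png')[130:226,200:328],(512,384),interpolation=3)
cv2.imwrite('pics/m3.png',cv2.resize(np.vstack([a,b]),(400,600)))
```

```text
[ 0.58651819 -0.02355108  0.12235324] 0.4623768608718001
wrist 3554 246 401 65 309
side 68 9 323 88 199
```

View pics/m3.png

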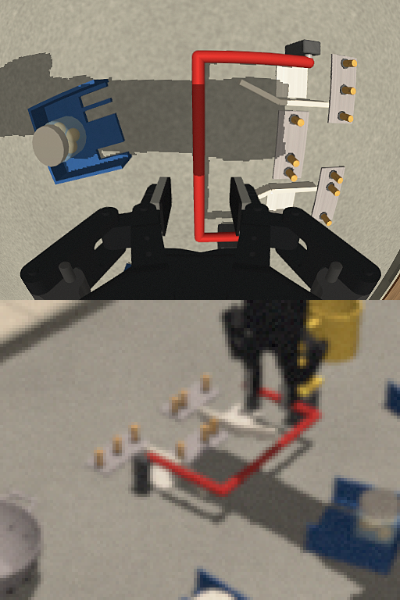

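The wrist view has the crossbar at column 200, centred between the fingers at 165 and 237. I'll check its height by triangulation.

Run:
```python
from h import *
a=load('wrist0');b=load('wrist3')
for n,p,q in [('barL',(270,163),(199.5,57)),('barR',(299,410),(200,238)),('sL',(432,236),(297,121)),('sm',(433,295),(291.5,161)),('sR',(433,316),(290,174))]:
    print(n,tri([ray(a,p[0]*.64,p[1]*.64),ray(b,q[0]*1.28,q[1]*1.28)]).round(4),at(b,q[0]*1.28,q[1]*1.28,.045 if n[0]=='b' else .025).round(4))
```

```text
barL [0.5831 0.0693 0.0476] [0.5834 0.0688 0.045 ]
barR [ 0.592  -0.1261  0.0508] [ 0.5918 -0.1318  0.045 ]
sL [0.7003 0.0087 0.0111] [0.6941 0.01   0.025 ]
sm [ 0.7019 -0.0414  0.0088] [ 0.6945 -0.0372  0.025 ]
sR [ 0.7022 -0.0586  0.0107] [ 0.6955 -0.0537  0.025 ]
```

jog_arm --rows '[{"x": 0, "y": 0, "z": 24, "ax": 0, "ay": 0, "az": 0, "fingers": 40}, {"x": 0, "y": 0, "z": 24, "ax": 0, "ay": 0, "az": 0, "fingers": 40}, {"x": 0, "y": 0, "z": 24, "ax": 0, "ay": 0, "az": 0, "fingers": 40}, {"x": 0, "y": 0, "z": 24, "ax": 0, "ay": 0, "az": 0, "fingers": 40}, {"x": 0, "y": 0, "z": 0, "ax": 0, "ay": 0, "az": 0, "fingers": 0}, {"x": 0, "y": 0, "z": 0, "ax": 0, "ay": 0, "az": 0, "fingers": 0}, {"x": 0, "y": 0, "z": 0, "ax": 0, "ay": 0, "az": 0, "fingers": 0}, {"x": 0, "y": 0, "z": 0, "ax": 0, "ay": 0, "az": 0, "fingers": 0}]'

```text
t: 4.35
eef_pos: [0.585, -0.0266, 0.0266]
tool_rot: [-0.001, 0.694, 0.72, -0.002]
contact_force: [-5.3, -0.8, -2.5]
gripper_width: 0.125
grasp_force: 29.2
```

jog_arm --rows '[{"x": 0, "y": 0.7, "z": -12.1, "ax": 0, "ay": 0, "az": 0, "fingers": 0}, {"x": 0, "y": 2, "z": -11.9, "ax": 0, "ay": 0, "az": 0, "fingers": 0}, {"x": 0, "y": 3.3, "z": -11.6, "ax": 0, "ay": 0, "az": 0, "fingers": 0}, {"x": 0, "y": 4.5, "z": -11.2, "ax": 0, "ay": 0, "az": 0, "fingers": 0}, {"x": 0, "y": 5.8, "z": -10.6, "ax": 0, "ay": 0, "az": 0, "fingers": 0}, {"x": 0, "y": 6.9, "z": -9.9, "ax": 0, "ay": 0, "az": 0, "fingers": 0}, {"x": 0, "y": 7.9, "z": -9.1, "ax": 0, "ay": 0, "az": 0, "fingers": 0}, {"x": 0, "y": 8.9, "z": -8.2, "ax": 0, "ay": 0, "az": 0, "fingers": 0}]' --force 20

```text
t: 5.15
eef_pos: [0.6221, -0.025, 0.1129]
tool_rot: [-0.003, 0.694, 0.72, -0.004]
contact_force: [-18.7, -1.7, 12.7]
gripper_width: 0.127
grasp_force: 28.1
```

jog_arm --rows '[{"x": 0, "y": 9.7, "z": -7.2, "ax": 0, "ay": 0, "az": 0, "fingers": 0}, {"x": 0, "y": 10.5, "z": -6.1, "ax": 0, "ay": 0, "az": 0, "fingers": 0}, {"x": 0, "y": 11.1, "z": -4.9, "ax": 0, "ay": 0, "az": 0, "fingers": 0}, {"x": 0, "y": 11.5, "z": -3.6, "ax": 0, "ay": 0, "az": 0, "fingers": 0}, {"x": 0, "y": 11.9, "z": -2.4, "ax": 0, "ay": 0, "az": 0, "fingers": 0}, {"x": 0, "y": 12, "z": -1, "ax": 0, "ay": 0, "az": 0, "fingers": 0}, {"x": 0, "y": 12.1, "z": 0.3, "ax": 0, "ay": 0, "az": 0, "fingers": 0}, {"x": 0, "y": 12, "z": 1.6, "ax": 0, "ay": 0, "az": 0, "fingers": 0}]'

```text
t: 5.95
eef_pos: [0.7195, -0.0206, 0.1386]
tool_rot: [0.002, 0.694, 0.72, 0.002]
contact_force: [-2.1, -0.1, 5.8]
gripper_width: 0.127
grasp_force: 26.8
```

jog_arm --rows '[{"x": 0, "y": 0, "z": 0, "ax": 0, "ay": 0, "az": 0, "fingers": 0}, {"x": 0, "y": 0, "z": 0, "ax": 0, "ay": 0, "az": 0, "fingers": 45}, {"x": 0, "y": 0, "z": 0, "ax": 0, "ay": 0, "az": 0, "fingers": 45}, {"x": 0, "y": 0, "z": 0, "ax": 0, "ay": 0, "az": 0, "fingers": 45}, {"x": 0, "y": 0, "z": 0, "ax": 0, "ay": 0, "az": 0, "fingers": 45}, {"x": 0, "y": 0, "z": -25, "ax": 0, "ay": 0, "az": 0, "fingers": 45}, {"x": 0, "y": 0, "z": -25, "ax": 0, "ay": 0, "az": 0, "fingers": 45}, {"x": 0, "y": 0, "z": -25, "ax": 0, "ay": 0, "az": 0, "fingers": 45}]'

```text
t: 6.75
eef_pos: [0.7173, -0.0203, 0.2098]
tool_rot: [-0.0, 0.693, 0.721, -0.0]
contact_force: [0.9, 0.1, -0.1]
gripper_width: 0.519
grasp_force: 0.0
```

jog_arm --rows '[{"x": 0, "y": 0, "z": -10, "ax": 0, "ay": 0, "az": 0, "fingers": 0}, {"x": 16, "y": -40, "z": 0, "ax": 0, "ay": 0, "az": 0, "fingers": 0}, {"x": 16, "y": -40, "z": 0, "ax": 0, "ay": 0, "az": 0, "fingers": 0}, {"x": 16, "y": -40, "z": 0, "ax": 0, "ay": 0, "az": 0, "fingers": 0}, {"x": 16, "y": -40, "z": 0, "ax": 0, "ay": 0, "az": 0, "fingers": 0}, {"x": 16, "y": -40, "z": 0, "ax": 0, "ay": 0, "az": 0, "fingers": 0}, {"x": 16, "y": -40, "z": 0, "ax": 0, "ay": 0, "az": 0, "fingers": 0}, {"x": 15, "y": -36, "z": 0, "ax": 0, "ay": 0, "az": 0, "fingers": 0}]'

```text
t: 7.55
eef_pos: [0.4351, 0.0803, 0.2185]
tool_rot: [-0.0, 0.693, 0.721, -0.0]
contact_force: [0.9, 1.0, 0.5]
gripper_width: -0.001
grasp_force: 0.0
```

Run:
```python
from h import *
c=grab('wrist','4');d=grab('scene','4')
a=cv2.resize(c['pixels'],(400,300),interpolation=3);b=cv2.resize(d['pixels'][100:292,80:336],(400,300),interpolation=3)
cv2.imwrite('pics/m4.png',cv2.resize(np.hstack([cv2.resize(c['pixels'],(512,384)),cv2.resize(d['pixels'][100:292,80:336],(512,384),interpolation=3)]),(800,300))[:,:,::-1])
```

```text
(no output)
```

View pics/m4.png

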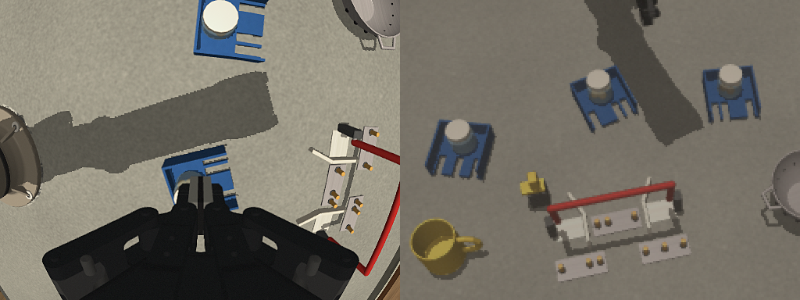

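The scene half shows the bar upright and the tab out, at (533,187). caddy_c's corners are at (571,83), (625,67), (637,115) and (588,131), and caddy_b's at (704,70), (752,66), (761,113) and (711,121).

Run:
```python
from h import *
w=load('wrist4');s=load('scene4');k=1/1.5625
S=lambda u,v,z:at(s,80+u*k,100+v*k,z).round(4)
W=lambda u,v,z:at(w,u*1.28,v*1.28,z).round(4)
print('C',S(571,83,.04),S(625,67,.04),S(637,115,.03),S(588,131,.03),'w left',W(163,158,.04),W(225,147,.04))
print('B',S(704,70,.04),S(752,66,.04),S(761,113,.03),S(711,121,.03),'lid',S(731,74,.063),'w right',W(195,54,.04),W(265,62,.04),'lid',W(221,18,.063))
print('B tri rearR',tri([ray(w,195*1.28,54*1.28),ray(s,80+704*k,100+70*k)]),'lid',tri([ray(w,221*1.28,18*1.28),ray(s,80+731*k,100+74*k)]))
print('studs',[S(*p,.025) for p in((597,223),(608,223),(634,217))])
print('bar',S(549,210,.15),S(673,184,.15))
print('A',S(437,120,.04),S(493,125,.04))
```

```text
C [0.5473 0.701  0.04  ] [0.5295 0.8211 0.04  ] [0.6345 0.8036 0.03  ] [0.652  0.6969 0.03  ] w left [0.3827 0.0354 0.04  ] [0.473  0.0559 0.04  ]
B [0.5639 0.9717 0.04  ] [0.5716 1.0698 0.04  ] [0.6721 1.04   0.03  ] [0.6721 0.9368 0.03  ] lid [0.5953 0.9988 0.063 ] w right [0.4249 0.1857 0.04  ] [0.5222 0.1813 0.04  ] lid [0.4565 0.2328 0.063 ]
B tri rearR [0.6725179  0.29908813 0.61490521] lid [0.64481358 0.36607907 0.45122405]
studs [array([0.8323, 0.6411, 0.025 ]), array([0.8357, 0.6603, 0.025 ]), array([0.8328, 0.7105, 0.025 ])]
bar [0.8405 0.5048 0.15  ] [0.8316 0.7204 0.15  ]
A [0.5835 0.4181 0.04  ] [0.6129 0.5192 0.04  ]
```

Run:
```python
from h import *
w=load('wrist4');s=load('scene4');k=1/1.5625
S=lambda u,v,z:at(s,80+(u-400)*k,100+v*k,z).round(4)
print('C',S(571,83,.04),S(625,67,.04),S(637,115,.03),S(588,131,.03),'lid',S(599,78,.063))
print('B',S(704,70,.04),S(752,66,.04),S(761,113,.03),S(711,121,.03),'lid',S(731,74,.063))
print('B tri rearR',tri([ray(w,195*1.28,54*1.28),ray(s,80+304*k,100+70*k)]),'lid',tri([ray(w,221*1.28,18*1.28),ray(s,80+331*k,100+74*k)]))
print('studs',[S(*p,.025) for p in((597,223),(608,223),(634,217))])
print('bar',S(549,210,.15),S(673,184,.15))
print('A',S(437,120,.04),S(493,125,.04))
```

```text
C [ 0.409  -0.0721  0.04  ] [0.3894 0.038  0.04  ] [0.4992 0.0453 0.03  ] [ 0.5184 -0.052   0.03  ] lid [ 0.4233 -0.0161  0.063 ]
B [0.4243 0.1917 0.04  ] [0.4316 0.2878 0.04  ] [0.5368 0.282  0.03  ] [0.5376 0.1832 0.03  ] lid [0.4591 0.2374 0.063 ]
B tri rearR [0.4252545  0.18848852 0.04146596] lid [0.45671811 0.23614488 0.05882505]
studs [array([ 0.7081, -0.0582,  0.025 ]), array([ 0.7116, -0.0389,  0.025 ]), array([0.7082, 0.0084, 0.025 ])]
bar [ 0.7284 -0.1259  0.15  ] [0.7174 0.0781 0.15  ]
A [ 0.4495 -0.3329  0.04  ] [ 0.4796 -0.228   0.04  ]
```

jog_arm --rows '[{"x": 0, "y": 0, "z": 30, "ax": 0, "ay": 0, "az": 0, "fingers": 0}, {"x": 0, "y": 0, "z": 30, "ax": 0, "ay": 0, "az": 0, "fingers": 0}, {"x": 0, "y": 0, "z": 30, "ax": 0, "ay": 0, "az": 0, "fingers": 0}, {"x": 0, "y": 0, "z": 30, "ax": 0, "ay": 0, "az": 0, "fingers": 0}, {"x": 0, "y": 0, "z": 30, "ax": 0, "ay": 0, "az": 0, "fingers": 0}, {"x": 0, "y": 0, "z": 25, "ax": 0, "ay": 0, "az": 0, "fingers": 0}, {"x": 0, "y": 0, "z": 20, "ax": 0, "ay": 0, "az": 0, "fingers": 0}, {"x": 0, "y": 0, "z": 2, "ax": 0, "ay": 0, "az": 0, "fingers": 0}]'

```text
t: 8.45
eef_pos: [0.4362, 0.0792, 0.0199]
tool_rot: [-0.001, 0.693, 0.72, -0.002]
contact_force: [-0.0, 0.7, 0.2]
gripper_width: -0.0
grasp_force: 0.0
```

jog_arm --rows '[{"x": -8, "y": 0, "z": 0, "ax": 0, "ay": 0, "az": 0, "fingers": 0}, {"x": -8, "y": 0, "z": 0, "ax": 0, "ay": 0, "az": 0, "fingers": 0}, {"x": -8, "y": 0, "z": 0, "ax": 0, "ay": 0, "az": 0, "fingers": 0}, {"x": -8, "y": 0, "z": 0, "ax": 0, "ay": 0, "az": 0, "fingers": 0}, {"x": -8, "y": 0, "z": 0, "ax": 0, "ay": 0, "az": 0, "fingers": 0}, {"x": -8, "y": 0, "z": 0, "ax": 0, "ay": 0, "az": 0, "fingers": 0}, {"x": -8, "y": 0, "z": 0, "ax": 0, "ay": 0, "az": 0, "fingers": 0}, {"x": -8, "y": 0, "z": 0, "ax": 0, "ay": 0, "az": 0, "fingers": 0}]'

```text
t: 9.25
eef_pos: [0.4409, 0.0162, 0.0227]
tool_rot: [0.0, 0.693, 0.721, 0.001]
contact_force: [0.2, 4.5, 4.3]
gripper_width: -0.001
grasp_force: 2.4
```

jog_arm --rows '[{"x": -10, "y": 0, "z": 0, "ax": 0, "ay": 0, "az": 0, "fingers": 0}, {"x": -10, "y": 0, "z": 0, "ax": 0, "ay": 0, "az": 0, "fingers": 0}, {"x": -10, "y": 0, "z": 0, "ax": 0, "ay": 0, "az": 0, "fingers": 0}, {"x": -10, "y": 0, "z": 0, "ax": 0, "ay": 0, "az": 0, "fingers": 0}, {"x": -10, "y": 0, "z": 0, "ax": 0, "ay": 0, "az": 0, "fingers": 0}, {"x": -10, "y": 0, "z": 0, "ax": 0, "ay": 0, "az": 0, "fingers": 0}, {"x": -10, "y": 0, "z": 0, "ax": 0, "ay": 0, "az": 0, "fingers": 0}, {"x": -10, "y": 0, "z": 0, "ax": 0, "ay": 0, "az": 0, "fingers": 0}]'

```text
t: 10.05
eef_pos: [0.4435, -0.0639, 0.0225]
tool_rot: [0.0, 0.693, 0.721, 0.001]
contact_force: [0.4, 6.1, 5.2]
gripper_width: 0.001
grasp_force: 2.7
```

jog_arm --rows '[{"x": 8, "y": 0, "z": 0, "ax": 0, "ay": 0, "az": 0, "fingers": 0}, {"x": 0, "y": 0, "z": -20, "ax": 0, "ay": 0, "az": 0, "fingers": 0}, {"x": 0, "y": 0, "z": -30, "ax": 0, "ay": 0, "az": 0, "fingers": 0}, {"x": 0, "y": 0, "z": -30, "ax": 0, "ay": 0, "az": 0, "fingers": 0}, {"x": 0, "y": 0, "z": -30, "ax": 0, "ay": 0, "az": 0, "fingers": 0}, {"x": 0, "y": 0, "z": -30, "ax": 0, "ay": 0, "az": 0, "fingers": 0}, {"x": 0, "y": 0, "z": -30, "ax": 0, "ay": 0, "az": 0, "fingers": 0}, {"x": 0, "y": 0, "z": -10, "ax": 0, "ay": 0, "az": 0, "fingers": 0}]'

```text
t: 10.85
eef_pos: [0.4436, -0.0559, 0.2046]
tool_rot: [0.001, 0.693, 0.72, 0.001]
contact_force: [1.1, 0.3, -0.6]
gripper_width: -0.003
grasp_force: 0.0
```

jog_arm --rows '[{"x": 42, "y": 2, "z": 0, "ax": 0, "ay": 0, "az": 0, "fingers": 14}, {"x": 42, "y": 3, "z": 0, "ax": 0, "ay": 0, "az": 0, "fingers": 14}, {"x": 43, "y": 3, "z": 0, "ax": 0, "ay": 0, "az": 0, "fingers": 14}, {"x": 43, "y": 3, "z": 0, "ax": 0, "ay": 0, "az": 0, "fingers": 14}, {"x": 43, "y": 3, "z": 0, "ax": 0, "ay": 0, "az": 0, "fingers": 14}, {"x": 43, "y": 3, "z": 0, "ax": 0, "ay": 0, "az": 0, "fingers": 14}, {"x": 42, "y": 2, "z": 0, "ax": 0, "ay": 0, "az": 0, "fingers": 14}, {"x": 42, "y": 2, "z": 0, "ax": 0, "ay": 0, "az": 0, "fingers": 14}]'

```text
t: 11.65
eef_pos: [0.4497, 0.2858, 0.2009]
tool_rot: [-0.0, 0.693, 0.721, -0.001]
contact_force: [0.8, -0.7, 0.4]
gripper_width: 0.165
grasp_force: 0.0
```

jog_arm --rows '[{"x": 0, "y": 0, "z": 0, "ax": 0, "ay": 0, "az": -8.4, "fingers": 14}, {"x": 0, "y": 0, "z": 0, "ax": 0, "ay": 0, "az": -8.4, "fingers": 14}, {"x": 0, "y": 0, "z": 0, "ax": 0, "ay": 0, "az": -8.4, "fingers": 14}, {"x": 0, "y": 0, "z": 0, "ax": 0, "ay": 0, "az": -8.4, "fingers": 14}, {"x": 0, "y": 0, "z": 0, "ax": 0, "ay": 0, "az": -8.4, "fingers": 14}, {"x": 0, "y": 0, "z": 0, "ax": 0, "ay": 0, "az": -8.4, "fingers": 14}, {"x": 0, "y": 0, "z": 0, "ax": 0, "ay": 0, "az": -8.4, "fingers": 14}, {"x": 0, "y": 0, "z": 0, "ax": 0, "ay": 0, "az": -8.4, "fingers": 14}]'

```text
t: 12.45
eef_pos: [0.4498, 0.284, 0.2008]
tool_rot: [-0.001, 0.176, 0.984, -0.001]
contact_force: [-0.6, 0.9, -0.1]
gripper_width: 0.161
grasp_force: 0.0
```

jog_arm --rows '[{"x": 0, "y": 0, "z": 20, "ax": 0, "ay": 0, "az": -8.4, "fingers": 14}, {"x": 0, "y": 0, "z": 20, "ax": 0, "ay": 0, "az": -8.4, "fingers": 14}, {"x": 0, "y": 0, "z": 20, "ax": 0, "ay": 0, "az": 0, "fingers": 14}, {"x": 0, "y": 0, "z": 20, "ax": 0, "ay": 0, "az": 0, "fingers": 14}, {"x": 0, "y": 0, "z": 20, "ax": 0, "ay": 0, "az": 0, "fingers": 14}, {"x": 0, "y": 0, "z": 0, "ax": 0, "ay": 0, "az": 0, "fingers": 14}, {"x": 0, "y": 0, "z": 0, "ax": 0, "ay": 0, "az": 0, "fingers": 14}, {"x": 0, "y": 0, "z": 0, "ax": 0, "ay": 0, "az": 0, "fingers": 14}]'

```text
t: 13.25
eef_pos: [0.451, 0.285, 0.1029]
tool_rot: [0.0, 0.033, 0.999, 0.0]
contact_force: [0.4, 1.1, 0.5]
gripper_width: 0.164
grasp_force: 0.0
```

Run:
```python
from h import *
c=grab('wrist','5');d=grab('scene','5')
cv2.imwrite('pics/m5.png',np.hstack([cv2.resize(c['pixels'],(480,360),interpolation=3),cv2.resize(d['pixels'][105:285,85:245],(320,360),interpolation=3)])[:,:,::-1])
```

```text
(no output)
```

View pics/m5.png

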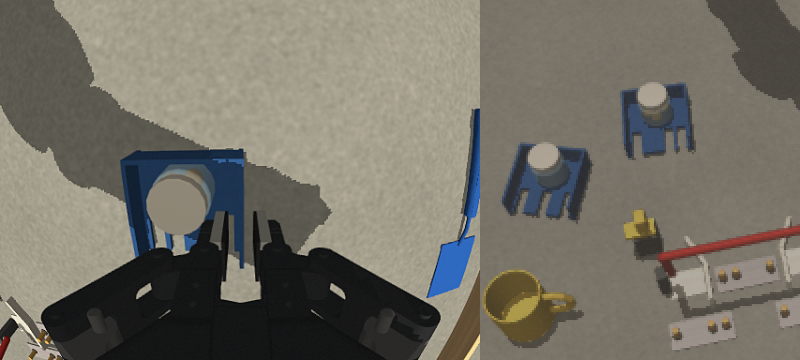

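Wrist half: caddy_b's rear edge runs (122,158) to (243,151), its left wall goes down to (243,265), and the lid is at (177,206). In the scene half caddy_c now stands aside at (655,120).

Run:
```python
from h import *
from station import bot
w=load('wrist5');s=load('scene5')
W=lambda u,v,z:at(w,u*512/480,v*512/480,z).round(4)
print('rearR',W(122,159,.04),'rearL',W(243.5,151,.04),'left front',W(243,265,.04),'lid',W(177,206,.063),'slot right front',W(134,250,.04))
print('tcp spot', bot.get_obs()['eef_pos'])
S=lambda u,v,z:at(s,85+(u-480)/2,105+v/2,z).round(4)
print('C',S(622,91,.04),S(686,85,.04),S(693,150,.03),S(629,157,.03))
# rearL with scene4
s4=load('scene4');k=1/1.5625
print('tri rearL',tri([ray(w,243.5*512/480,151*512/480),ray(s4,80+352*k,100+66*k)]))
```

```text
rearR [0.4211 0.1911 0.04  ] rearL [0.4223 0.2888 0.04  ] left front [0.5242 0.2821 0.04  ] lid [0.4543 0.2384 0.063 ] slot right front [0.5055 0.184  0.04  ]
tcp spot [0.45120807 0.28501093 0.10312347]
C [ 0.381  -0.1728  0.04  ] [ 0.3872 -0.0743  0.04  ] [ 0.5004 -0.0765  0.03  ] [ 0.4958 -0.1718  0.03  ]
tri rearL [0.42453716 0.28956658 0.0301604 ]
```

jog_arm --rows '[{"x": 6, "y": 0, "z": 15, "ax": 0, "ay": 0, "az": 0, "fingers": 12}, {"x": 0, "y": 0, "z": 20, "ax": 0, "ay": 0, "az": 0, "fingers": 12}, {"x": 0, "y": 0, "z": 16, "ax": 0, "ay": 0, "az": 0, "fingers": 12}, {"x": 0, "y": 0, "z": 7, "ax": 0, "ay": 0, "az": 0, "fingers": 12}, {"x": 0, "y": 0, "z": 7, "ax": 0, "ay": 0, "az": 0, "fingers": 12}, {"x": 0, "y": 0, "z": 7, "ax": 0, "ay": 0, "az": 0, "fingers": 12}, {"x": 0, "y": 0, "z": 7, "ax": 0, "ay": 0, "az": 0, "fingers": 12}, {"x": 0, "y": 0, "z": 0, "ax": 0, "ay": 0, "az": 0, "fingers": 12}]'

```text
t: 14.15
eef_pos: [0.4454, 0.285, 0.0233]
tool_rot: [0.0, 0.033, 0.999, -0.0]
contact_force: [-0.5, -0.4, 3.1]
gripper_width: 0.141
grasp_force: 1.7
```

jog_arm --rows '[{"x": 0, "y": 0, "z": 0, "ax": 0, "ay": 0, "az": 0, "fingers": 12}, {"x": 0, "y": 0, "z": 0, "ax": 0, "ay": 0, "az": 0, "fingers": 0}, {"x": 0, "y": 0, "z": 0, "ax": 0, "ay": 0, "az": 0, "fingers": 0}, {"x": 0, "y": 0, "z": 0, "ax": 0, "ay": 0, "az": 0, "fingers": 0}, {"x": 0, "y": 0, "z": 0, "ax": 0, "ay": 0, "az": 0, "fingers": 0}, {"x": 0, "y": 0, "z": 0, "ax": 0, "ay": 0, "az": 0, "fingers": 0}, {"x": 0, "y": 0, "z": 0, "ax": 0, "ay": 0, "az": 0, "fingers": 0}, {"x": 0, "y": 0, "z": 0, "ax": 0, "ay": 0, "az": 0, "fingers": 0}]' --force 25

```text
t: 14.95
eef_pos: [0.4451, 0.2853, 0.0235]
tool_rot: [0.0, 0.033, 0.999, 0.0]
contact_force: [0.5, 0.6, 5.7]
gripper_width: 0.038
grasp_force: 30.2
```

jog_arm --rows '[{"x": 0, "y": 0, "z": 0, "ax": 0, "ay": 0, "az": -2, "fingers": 0}, {"x": 0, "y": 0, "z": 0, "ax": 0, "ay": 0, "az": -2, "fingers": 0}, {"x": 0, "y": 0, "z": 0, "ax": 0, "ay": 0, "az": -2, "fingers": 0}, {"x": -10, "y": -10, "z": 0, "ax": 0, "ay": 0, "az": 0, "fingers": 0}, {"x": -10, "y": -10, "z": 0, "ax": 0, "ay": 0, "az": 0, "fingers": 0}, {"x": -10, "y": -10, "z": 0, "ax": 0, "ay": 0, "az": 0, "fingers": 0}, {"x": -10, "y": -10, "z": 0, "ax": 0, "ay": 0, "az": 0, "fingers": 0}, {"x": -10, "y": -10, "z": 0, "ax": 0, "ay": 0, "az": 0, "fingers": 0}]' --force 35

```text
t: 15.75
eef_pos: [0.4949, 0.2395, 0.0235]
tool_rot: [-0.001, -0.02, 1.0, 0.002]
contact_force: [-6.1, 4.6, 7.5]
gripper_width: 0.037
grasp_force: 36.4
```

jog_arm --rows '[{"x": -3, "y": -14, "z": 0, "ax": 0, "ay": 0, "az": 0, "fingers": 0}, {"x": -3, "y": -14, "z": 0, "ax": 0, "ay": 0, "az": 0, "fingers": 0}, {"x": -3, "y": -14, "z": 0, "ax": 0, "ay": 0, "az": 0, "fingers": 0}, {"x": -3, "y": -14, "z": 0, "ax": 0, "ay": 0, "az": 0, "fingers": 0}, {"x": -3, "y": -14, "z": 0, "ax": 0, "ay": 0, "az": 0, "fingers": 0}, {"x": -4, "y": -14, "z": 0, "ax": 0, "ay": 0, "az": 0, "fingers": 0}, {"x": -4, "y": -14, "z": 0, "ax": 0, "ay": 0, "az": 0, "fingers": 0}, {"x": -4, "y": -14, "z": 0, "ax": 0, "ay": 0, "az": 0, "fingers": 0}]'

```text
t: 16.55
eef_pos: [0.5275, 0.1281, 0.0235]
tool_rot: [0.0, -0.02, 1.0, 0.002]
contact_force: [-0.8, 5.9, 4.9]
gripper_width: 0.038
grasp_force: 36.2
```

jog_arm --rows '[{"x": 0, "y": -14, "z": 0, "ax": 0, "ay": 0, "az": 0, "fingers": 0}, {"x": 0, "y": -14, "z": 0, "ax": 0, "ay": 0, "az": 0, "fingers": 0}, {"x": 0, "y": -14, "z": 0, "ax": 0, "ay": 0, "az": 0, "fingers": 0}, {"x": 0, "y": -14, "z": 0, "ax": 0, "ay": 0, "az": 0, "fingers": 0}, {"x": 0, "y": -14, "z": 0, "ax": 0, "ay": 0, "az": 0, "fingers": 0}, {"x": 0, "y": -14, "z": 0, "ax": 0, "ay": 0, "az": 0, "fingers": 0}, {"x": 0, "y": -14, "z": 0, "ax": 0, "ay": 0, "az": 0, "fingers": 0}, {"x": 0, "y": -9, "z": 0, "ax": 0, "ay": 0, "az": 0, "fingers": 0}]'

```text
t: 17.35
eef_pos: [0.5322, 0.0203, 0.0235]
tool_rot: [0.001, -0.02, 1.0, 0.001]
contact_force: [0.8, 6.0, 5.5]
gripper_width: 0.035
grasp_force: 36.1
```

Run:
```python
from h import *
from station import bot
o=bot.get_obs();print(o['eef_pos'],o['contact_force'],o['gripper_width'])
c=grab('wrist','6');d=grab('scene','6');e=grab('side','6')
cv2.imwrite('pics/m6.png',np.hstack([cv2.resize(d['pixels'][130:290,150:290],(525,600),interpolation=3),np.vstack([cv2.resize(c['pixels'],(275,206)),cv2.resize(e['pixels'][120:240,220:340],(275,275),interpolation=3),np.zeros((119,275,3),'uint8')])])[:,:,::-1])
```

```text
[0.53219749 0.02030208 0.02352283] [0.75626941 6.02143919 5.47605174] 0.03509571614086797
```

View pics/m6.png

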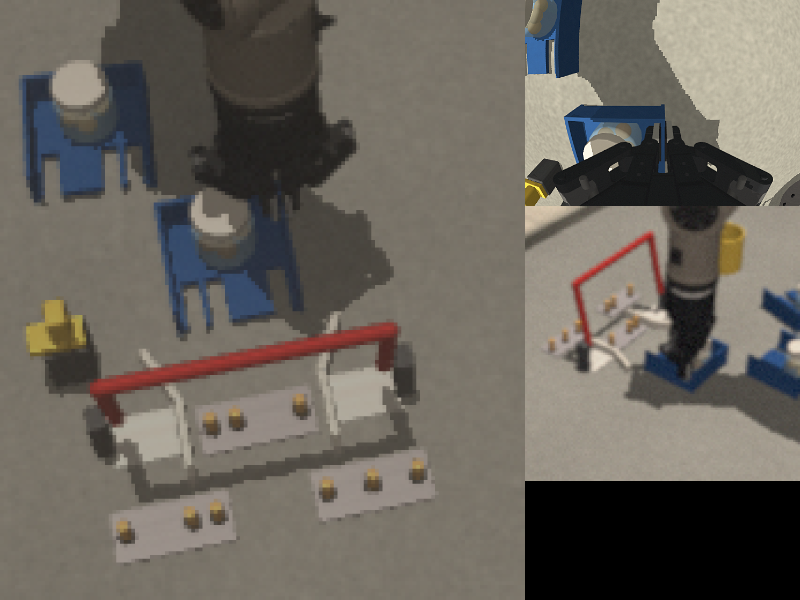

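The caddy stands squarely before the mouth (scene half), front wall ends at (183,332) and (299,310), stud tops at (210,413), (235,411) and (299,399), and the bar is upright. Next is a lateral check.

Run:
```python
from h import *
s=load('scene6');w=load('wrist6')
S=lambda u,v,z:at(s,150+u/3.75,130+v/3.75,z)
W=lambda u,v,z:at(w,(u-525)*512/275,v*512/275,z)
O=np.array([.687,-.0225,0]);t=.038;R=np.array([[np.cos(t),np.sin(t),0],[-np.sin(t),np.cos(t),0],[0,0,1]])
for n,p in dict(fR=S(183,332,.003),fL=S(299,310,.003),tR=S(157,202,.04),studR=S(210,413,.025),studm=S(235,411,.025),studL=S(299,399,.025),bR=S(212,433,.003),bL=S(300,417,.003),plateR=S(206,452,.003),plateL=S(313,433,.003),railRe=S(188,463,.016),railLe=S(337,432,.016),railRk=S(181,398,.016),railLk=S(325,372,.016),flR=S(143,352,.016),flL=S(336,316,.016),wrR=W(567,119,.04),wrL=W(664,106,.04)).items(): print(n,p.round(4),'dock',(R@(p-O)*1000).round(1))
```

```text
fR [ 0.6185 -0.0709  0.003 ] dock [-70.3 -45.7   3. ]
fL [0.6152 0.0208 0.003 ] dock [-70.1  46.    3. ]
tR [ 0.5202 -0.0763  0.04  ] dock [-168.7  -47.4   40. ]
studR [ 0.7003 -0.0575  0.025 ] dock [ 12.  -35.5  25. ]
studm [ 0.702 -0.039  0.025] dock [ 14.3 -17.   25. ]
studL [0.7007 0.0094 0.025 ] dock [14.9 31.3 25. ]
bR [ 0.7068 -0.0589  0.003 ] dock [ 18.4 -37.1   3. ]
bL [0.7055 0.0083 0.003 ] dock [19.6 30.1  3. ]
plateR [ 0.7213 -0.0652  0.003 ] dock [ 32.7 -44.    3. ]
plateL [0.7201 0.016  0.003 ] dock [34.6 37.2  3. ]
railRe [ 0.7333 -0.0787  0.016 ] dock [ 44.1 -57.9  16. ]
railLe [0.7281 0.0335 0.016 ] dock [43.2 54.4 16. ]
railRk [ 0.6802 -0.0779  0.016 ] dock [ -8.9 -55.1  16. ]
railLk [0.6778 0.0322 0.016 ] dock [-7.1 55.  16. ]
flR [ 0.6368 -0.1022  0.016 ] dock [-53.2 -77.8  16. ]
flL [0.6322 0.0479 0.016 ] dock [-52.1  72.5  16. ]
wrR [ 0.521  -0.0749  0.04  ] dock [-167.9  -46.    40. ]
wrL [0.5031 0.0195 0.04  ] dock [-182.1   49.    40. ]
```

jog_arm --rows '[{"x": -8, "y": -0.8, "z": 0, "ax": 0, "ay": 0, "az": 0, "fingers": 0}, {"x": -8, "y": -0.7, "z": 0, "ax": 0, "ay": 0, "az": 0, "fingers": 0}, {"x": -8, "y": 0, "z": 0, "ax": 0, "ay": 0, "az": 0, "fingers": 0}, {"x": -8, "y": 0, "z": 0, "ax": 0, "ay": 0, "az": 0, "fingers": 0}, {"x": -8, "y": 0, "z": 0, "ax": 0, "ay": 0, "az": 0, "fingers": 0}, {"x": -8, "y": 0, "z": 0, "ax": 0, "ay": 0, "az": 0, "fingers": 0}, {"x": -7, "y": 0, "z": 0, "ax": 0, "ay": 0, "az": 0, "fingers": 0}, {"x": -5, "y": 0, "z": 0, "ax": 0, "ay": 0, "az": 0, "fingers": 0}]'

```text
t: 18.3
eef_pos: [0.589, 0.0191, 0.0232]
tool_rot: [-0.003, -0.018, 1.0, -0.001]
contact_force: [-11.4, 0.4, 17.8]
gripper_width: 0.036
grasp_force: 39.3
```

jog_arm --rows '[{"x": -4, "y": 0, "z": 0, "ax": 0, "ay": 0, "az": 0, "fingers": 0}, {"x": -4, "y": 0, "z": 0, "ax": 0, "ay": 0, "az": 0, "fingers": 0}, {"x": -4, "y": 0, "z": 0, "ax": 0, "ay": 0, "az": 0, "fingers": 0}, {"x": -4, "y": 0, "z": 0, "ax": 0, "ay": 0, "az": 0, "fingers": 0}, {"x": -4, "y": 0, "z": 0, "ax": 0, "ay": 0, "az": 0, "fingers": 0}, {"x": -4, "y": 0, "z": 0, "ax": 0, "ay": 0, "az": 0, "fingers": 0}, {"x": -3, "y": 0, "z": 0, "ax": 0, "ay": 0, "az": 0, "fingers": 0}, {"x": -3, "y": 0, "z": 0, "ax": 0, "ay": 0, "az": 0, "fingers": 0}]'

```text
t: 19.1
eef_pos: [0.6188, 0.0203, 0.0232]
tool_rot: [-0.003, -0.018, 1.0, -0.001]
contact_force: [-9.0, -0.7, 14.7]
gripper_width: 0.032
grasp_force: 38.6
```

jog_arm --rows '[{"x": -2, "y": 0, "z": -0.7, "ax": 0, "ay": 0, "az": 0, "fingers": 0}, {"x": -3, "y": 0, "z": 0, "ax": 0, "ay": 0, "az": 0, "fingers": 0}, {"x": -3, "y": 0, "z": 0, "ax": 0, "ay": 0, "az": 0, "fingers": 0}, {"x": -3, "y": 0, "z": 0, "ax": 0, "ay": 0, "az": 0, "fingers": 0}, {"x": -3, "y": 0, "z": 0, "ax": 0, "ay": 0, "az": 0, "fingers": 0}, {"x": -3, "y": 0, "z": 0, "ax": 0, "ay": 0, "az": 0, "fingers": 0}, {"x": -3, "y": 0, "z": 0, "ax": 0, "ay": 0, "az": 0, "fingers": 0}, {"x": -3, "y": 0, "z": 0, "ax": 0, "ay": 0, "az": 0, "fingers": 0}]'

```text
t: 19.9
eef_pos: [0.6425, 0.0213, 0.0232]
tool_rot: [-0.003, -0.019, 1.0, -0.001]
contact_force: [-6.7, 0.3, 7.3]
gripper_width: 0.037
grasp_force: 37.0
```

jog_arm --rows '[{"x": -2, "y": 0, "z": 0, "ax": 0, "ay": 0, "az": 0, "fingers": 0}, {"x": -2, "y": 0, "z": 0, "ax": 0, "ay": 0, "az": 0, "fingers": 0}, {"x": -2, "y": 0, "z": 0, "ax": 0, "ay": 0, "az": 0, "fingers": 0}, {"x": -2, "y": 0, "z": 0, "ax": 0, "ay": 0, "az": 0, "fingers": 0}, {"x": -1, "y": 0, "z": 0, "ax": 0, "ay": 0, "az": 0, "fingers": 0}, {"x": -1, "y": 0, "z": 0, "ax": 0, "ay": 0, "az": 0, "fingers": 0}, {"x": -1, "y": 0, "z": 0, "ax": 0, "ay": 0, "az": 0, "fingers": 0}, {"x": -1, "y": 0, "z": 0, "ax": 0, "ay": 0, "az": 0, "fingers": 0}]'

```text
t: 20.7
eef_pos: [0.6523, 0.0217, 0.0232]
tool_rot: [-0.005, -0.019, 1.0, -0.001]
contact_force: [-15.7, -1.4, 16.8]
gripper_width: 0.034
grasp_force: 38.2
```

jog_arm --rows '[{"x": -1, "y": 0, "z": 0, "ax": 0, "ay": 0, "az": 0, "fingers": 0}, {"x": -1, "y": 0, "z": 0, "ax": 0, "ay": 0, "az": 0, "fingers": 0}, {"x": -1, "y": 0, "z": 0, "ax": 0, "ay": 0, "az": 0, "fingers": 0}, {"x": 0, "y": 0, "z": 0, "ax": 0, "ay": 0, "az": 0, "fingers": 0}, {"x": 0, "y": 0, "z": 0, "ax": 0, "ay": 0, "az": 0, "fingers": 0}, {"x": 0, "y": 0, "z": 0, "ax": 0, "ay": 0, "az": 0, "fingers": 0}, {"x": 0, "y": 0, "z": 0, "ax": 0, "ay": 0, "az": 0, "fingers": 0}, {"x": 0, "y": 0, "z": 0, "ax": 0, "ay": 0, "az": 0, "fingers": 0}]'

```text
t: 21.5
eef_pos: [0.6524, 0.0217, 0.0232]
tool_rot: [-0.007, -0.019, 1.0, -0.002]
contact_force: [-23.0, -2.0, 21.9]
gripper_width: 0.037
grasp_force: 39.1
```

jog_arm --rows '[{"x": 2, "y": 0, "z": -0.5, "ax": 0, "ay": 0, "az": 0, "fingers": 0}, {"x": 0, "y": 0, "z": 0, "ax": 0, "ay": 0, "az": 0, "fingers": 12}, {"x": 0, "y": 0, "z": 0, "ax": 0, "ay": 0, "az": 0, "fingers": 12}, {"x": 0, "y": 0, "z": 0, "ax": 0, "ay": 0, "az": 0, "fingers": 12}, {"x": 0, "y": 0, "z": 0, "ax": 0, "ay": 0, "az": 0, "fingers": 12}, {"x": 0, "y": 0, "z": 0, "ax": 0, "ay": 0, "az": 0, "fingers": 12}, {"x": 0, "y": 0, "z": -5, "ax": 0, "ay": 0, "az": 0, "fingers": 12}, {"x": 0, "y": 0, "z": -10, "ax": 0, "ay": 0, "az": 0, "fingers": 12}]'

```text
t: 22.3
eef_pos: [0.6575, 0.0224, 0.0392]
tool_rot: [-0.001, -0.019, 1.0, -0.0]
contact_force: [0.6, -0.6, 0.4]
gripper_width: 0.14
grasp_force: 0.0
```

jog_arm --rows '[{"x": 0, "y": 0, "z": -15, "ax": 0, "ay": 0, "az": 0, "fingers": 12}, {"x": 10, "y": 0, "z": -20, "ax": 0, "ay": 0, "az": 0, "fingers": 12}, {"x": 20, "y": 0, "z": -15, "ax": 0, "ay": 0, "az": 0, "fingers": 12}, {"x": 30, "y": 0, "z": -10, "ax": 0, "ay": 0, "az": 0, "fingers": 12}, {"x": 30, "y": 0, "z": -10, "ax": 0, "ay": 0, "az": 0, "fingers": 0}, {"x": 30, "y": 0, "z": 0, "ax": 0, "ay": 0, "az": 0, "fingers": 0}, {"x": 30, "y": 0, "z": 0, "ax": 0, "ay": 0, "az": 0, "fingers": 0}, {"x": 20, "y": 0, "z": 0, "ax": 0, "ay": 0, "az": 0, "fingers": 0}]'

```text
t: 23.1
eef_pos: [0.4865, 0.0158, 0.1107]
tool_rot: [0.0, -0.019, 1.0, -0.001]
contact_force: [-0.6, -0.3, 0.6]
gripper_width: -0.002
grasp_force: 0.0
```

Run:
```python
from h import *
from station import bot
c=grab('wrist','7');d=grab('scene','7');e=grab('side','7')
print(bot.get_obs()['eef_pos'])
cv2.imwrite('pics/m7.png',np.hstack([cv2.resize(d['pixels'][185:275,160:270],(500,409),interpolation=3),np.vstack([cv2.resize(c['pixels'],(272,204)),cv2.resize(e['pixels'][130:220,220:340],(272,205),interpolation=3)])])[:,:,::-1])
```

```text
[0.48795267 0.01578517 0.11070783]
```

View pics/m7.png

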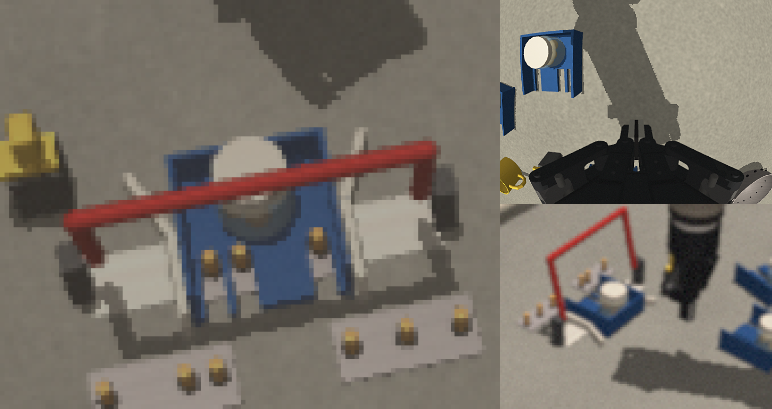

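The last picture shows all three studs inside the slots, at (210,258), (241,254) and (318,238). Front wall ends are at (199,322) and (353,294), and the bar is upright. I'll check the depth numerically.

Run:
```python
from h import *
s=load('scene7');k=500/110
S=lambda u,v,z:at(s,160+u/k,185+v/k,z)
O=np.array([.687,-.0243,0]);t=.038;R=np.array([[np.cos(t),np.sin(t),0],[-np.sin(t),np.cos(t),0],[0,0,1]])
for n,p in dict(fR=S(199,323,.003),fL=S(353,294,.003),rearR=S(167,158,.04),rearL=S(326,129,.04),lid=S(248,166,.063),sR=S(210,256,.025),sm=S(241,253,.025),sL=S(318,236,.025),floorR=S(264,307,.011),floorL=S(315,297,.011)).items(): print(n,(R@(p-O)*1000).round(1))
```

```text
fR [ 48.4 -47.9   3. ]
fL [49.7 48.1  3. ]
rearR [-48.5 -49.   40. ]
rearL [-47.4  51.3  40. ]
lid [-20.8  -0.8  63. ]
sR [ 15.7 -33.7  25. ]
sm [ 17.8 -14.8  25. ]
sL [16.6 33.5 25. ]
floorR [49.9 -7.1 11. ]
floorL [50.  24.6 11. ]
```

jog_arm --rows '[{"x": -15, "y": -16, "z": 0, "ax": 0, "ay": 0, "az": 0, "fingers": 0}, {"x": -15, "y": -16, "z": 0, "ax": 0, "ay": 0, "az": 0, "fingers": 0}, {"x": -15, "y": -15, "z": 0, "ax": 0, "ay": 0, "az": 0, "fingers": 0}, {"x": -15, "y": 0, "z": 20, "ax": 0, "ay": 0, "az": 0, "fingers": 0}, {"x": -15, "y": 0, "z": 22, "ax": 0, "ay": 0, "az": 0, "fingers": 0}, {"x": -15, "y": 0, "z": 22, "ax": 0, "ay": 0, "az": 0, "fingers": 0}, {"x": -15, "y": 0, "z": 22, "ax": 0, "ay": 0, "az": 0, "fingers": 0}, {"x": -15, "y": 0, "z": 0, "ax": 0, "ay": 0, "az": 0, "fingers": 0}]'

```text
t: 24.05
eef_pos: [0.61, -0.0265, 0.0208]
tool_rot: [-0.002, -0.019, 1.0, 0.0]
contact_force: [0.2, -0.2, 0.0]
gripper_width: 0.0
grasp_force: 0.0
```

jog_arm --rows '[{"x": -5, "y": 0, "z": 0, "ax": 0, "ay": 0, "az": 0, "fingers": 0}, {"x": -4, "y": 0, "z": 0, "ax": 0, "ay": 0, "az": 0, "fingers": 0}, {"x": -3, "y": 0, "z": 0, "ax": 0, "ay": 0, "az": 0, "fingers": 0}, {"x": -2, "y": 0, "z": 0, "ax": 0, "ay": 0, "az": 0, "fingers": 0}, {"x": -1, "y": 0, "z": 0, "ax": 0, "ay": 0, "az": 0, "fingers": 0}, {"x": -1, "y": 0, "z": 0, "ax": 0, "ay": 0, "az": 0, "fingers": 0}, {"x": 0, "y": 0, "z": 0, "ax": 0, "ay": 0, "az": 0, "fingers": 0}, {"x": 0, "y": 0, "z": 0, "ax": 0, "ay": 0, "az": 0, "fingers": 0}]'

```text
t: 24.85
eef_pos: [0.6236, -0.0261, 0.0234]
tool_rot: [-0.002, -0.019, 1.0, -0.001]
contact_force: [-6.1, -2.0, 4.7]
gripper_width: -0.002
grasp_force: 3.4
```

jog_arm --rows '[{"x": -1, "y": 0, "z": 0, "ax": 0, "ay": 0, "az": 0, "fingers": 0}, {"x": -1, "y": 0, "z": 0, "ax": 0, "ay": 0, "az": 0, "fingers": 0}, {"x": -1, "y": 0, "z": 0, "ax": 0, "ay": 0, "az": 0, "fingers": 0}, {"x": 0, "y": 0, "z": 0, "ax": 0, "ay": 0, "az": 0, "fingers": 0}, {"x": 0, "y": 0, "z": 0, "ax": 0, "ay": 0, "az": 0, "fingers": 0}, {"x": 0, "y": 0, "z": 0, "ax": 0, "ay": 0, "az": 0, "fingers": 0}, {"x": 0, "y": 0, "z": 0, "ax": 0, "ay": 0, "az": 0, "fingers": 0}, {"x": 0, "y": 0, "z": 0, "ax": 0, "ay": 0, "az": 0, "fingers": 0}]'

```text
t: 25.65
eef_pos: [0.6237, -0.0262, 0.0231]
tool_rot: [-0.005, -0.019, 1.0, -0.001]
contact_force: [-14.8, -1.1, 12.7]
gripper_width: 0.001
grasp_force: 7.4
```

It doesn't move under 15 N, so the caddy is against its stop. I'll back off and hand in.

jog_arm --rows '[{"x": 10, "y": 0, "z": 0, "ax": 0, "ay": 0, "az": 0, "fingers": 0}, {"x": 20, "y": 0, "z": 0, "ax": 0, "ay": 0, "az": 0, "fingers": 0}, {"x": 20, "y": 0, "z": -10, "ax": 0, "ay": 0, "az": 0, "fingers": 0}, {"x": 10, "y": 0, "z": -25, "ax": 0, "ay": 0, "az": 0, "fingers": 0}, {"x": 0, "y": 0, "z": -25, "ax": 0, "ay": 0, "az": 0, "fingers": 0}, {"x": 0, "y": 0, "z": -25, "ax": 0, "ay": 0, "az": 0, "fingers": 0}, {"x": 0, "y": 0, "z": 0, "ax": 0, "ay": 0, "az": 0, "fingers": 0}, {"x": 0, "y": 0, "z": 0, "ax": 0, "ay": 0, "az": 0, "fingers": 0}]'

```text
t: 26.45
eef_pos: [0.5692, -0.0282, 0.109]
tool_rot: [0.001, -0.019, 1.0, -0.0]
contact_force: [-0.1, -0.1, -1.2]
gripper_width: 0.0
grasp_force: 0.0
```

Run:
```python
from h import *
from station import bot
d=grab('scene','8');a=load('scene7');print(np.abs(d['pixels'][215:262,200:245].astype(int)-a['pixels'][215:262,200:245]).mean())
print(bot.hand_in())
```

```text
5.891410559495666
the job is handed in; nothing more can be done
None
```

I handed the job in at about 26.5 s of the 72 s allowed (no verdict came back): the tab is out, the bar stands up, caddy_c is slid aside, and caddy_b is on the plate_b studs, where it did not move under a 15 N push.

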